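# Sort closed spacer bars by weight

### The job

Two closed aluminium spacer bars look alike, but the wall inside may be thick or thin, so only the weight tells. First draw both bars out of the covered rack by their ends and leave both lying free on the bench, wholly clear of it; then take them one at a time by the middle, lift each level to about a hand's height to feel its weight, and lay it flat in the wooden tray with handles if it weighs more than half a kilo, or in the plain metal tray if less (both may belong in the same tray, side by side). Do not drop them, and leave the cork block, tape roll and spring clamp where they are.

Things in the scene. Friction and masses are not known exactly. Their poses are not given: they have to be found in the camera images.
- bar_1: One of two outwardly identical closed square aluminium bars with thin black end caps, 150 long (its own x axis) x 40 x 40 mm; the origin is the centre of the bar. Its weight is unknown, anywhere from 140 to 875 g, evenly balanced about the middle, and differs from run to run. It starts lying on the bench in the first (rack y = -48 mm) bay of the rack, with 50 to 60 mm of one end standing out of the mouth, and slides out freely.
- bar_2: One of two outwardly identical closed square aluminium bars with thin black end caps, 150 long (its own x axis) x 40 x 40 mm; the origin is the centre of the bar. Its weight is unknown, anywhere from 140 to 875 g, evenly balanced about the middle, and differs from run to run. It starts lying on the bench in the second (rack y = +48 mm) bay of the rack, with 50 to 60 mm of one end standing out of the mouth, and slides out freely.
- bar_rack: Fixed low plywood rack, 120 deep (its x) x 176 wide (its y) x 62 mm high, origin at the centre of its underside on the bench. Two bays at y = -48 and +48 mm, each 53 mm wide and 52 mm high under a roof, no floor, closed at the back. The open mouth is its -x face, 60 mm from the origin; bars come out along its -x axis, which points roughly to the robot's right.
- wooden_tray: Fixed tray for heavy bars (over 500 g): wood, 10 mm thick sides, with a steel bar handle at each end (its +x and -x ends; with handles 252 mm long and 24 mm high). Inside 180 (x) x 160 mm (y), floor 8 mm above the bench, rim 20 mm above the bench; origin under its centre at bench height. Two bars fit side by side along x, at y about -38 and +38 mm.
- metal_tray: Fixed tray for light bars (under 500 g): plain sheet metal, thin 4 mm sides, no handles. Inside 180 (x) x 160 mm (y), floor 8 mm above the bench, rim 20 mm above the bench; origin under its centre at bench height. Two bars fit side by side along x, at y about -38 and +38 mm. The two trays may change places.
- cork_block: Loose sanding block, 58 x 110 x 30 mm, origin at the centre of its underside; bystander, leave alone.
- masking_tape: Loose blue tape roll lying flat, 108 mm across, 24 mm high, origin at the centre of its underside; bystander, leave alone.
- spring_clamp: Loose black spring clamp lying flat, 66 x 159 x 16 mm, origin under its middle; bystander, leave alone.

How it is judged (in metres and radians):
On the way, in this order (a step that is already met when the one before it is completed fails the run):
1. both bars lie let go on the bench, wholly out of the rack (middle at least 80 mm from the mouth) (x of each of bar_1, bar_2 in the frame of bar_rack below -0.14 m and height (world z) of each of bar_1, bar_2 below 0.0235 m and contact force between the fingers and bar_1 below 0.1 N and linear speed of each of bar_1, bar_2 below 0.02 m/s and contact force between the fingers and bar_2 below 0.1 N), for 0.2 s.
2. a bar is held by its middle (grasp within about 40 mm of its centre), lifted level with its centre 70 mm or more above the bench (((height (world z) of bar_1 above 0.07 m and distance between the grasp point and bar_1 below 0.045 m and angle between bar_1's own x axis and vertical between 1.37 and 1.77 rad and contact force between the fingers and bar_1 above 0.5 N) or (height (world z) of bar_2 above 0.07 m and distance between the grasp point and bar_2 below 0.045 m and angle between bar_2's own x axis and vertical between 1.37 and 1.77 rad and contact force between the fingers and bar_2 above 0.5 N))), for 0.3 s.
3. that or the other bar lies let go, flat in the right tray ((((x of bar_1 in the frame of wooden_tray between -0.02 and 0.02 m and y of bar_1 in the frame of wooden_tray between -0.068 and 0.068 m and z of bar_1 in the frame of wooden_tray between 0.024 and 0.032 m and angle between bar_1's own x axis and vertical between 1.5 and 1.64 rad and linear speed of bar_1 below 0.02 m/s and contact force between the fingers and bar_1 below 0.1 N and contact force between bar_1 and wooden_tray above 4.32 N) or (x of bar_1 in the frame of metal_tray between -0.02 and 0.02 m and y of bar_1 in the frame of metal_tray between -0.068 and 0.068 m and z of bar_1 in the frame of metal_tray between 0.024 and 0.032 m and angle between bar_1's own x axis and vertical between 1.5 and 1.64 rad and linear speed of bar_1 below 0.02 m/s and contact force between the fingers and bar_1 below 0.1 N and contact force between bar_1 and metal_tray below 5.49 N)) or ((x of bar_2 in the frame of wooden_tray between -0.02 and 0.02 m and y of bar_2 in the frame of wooden_tray between -0.068 and 0.068 m and z of bar_2 in the frame of wooden_tray between 0.024 and 0.032 m and angle between bar_2's own x axis and vertical between 1.5 and 1.64 rad and linear speed of bar_2 below 0.02 m/s and contact force between the fingers and bar_2 below 0.1 N and contact force between bar_2 and wooden_tray above 4.32 N) or (x of bar_2 in the frame of metal_tray between -0.02 and 0.02 m and y of bar_2 in the frame of metal_tray between -0.068 and 0.068 m and z of bar_2 in the frame of metal_tray between 0.024 and 0.032 m and angle between bar_2's own x axis and vertical between 1.5 and 1.64 rad and linear speed of bar_2 below 0.02 m/s and contact force between the fingers and bar_2 below 0.1 N and contact force between bar_2 and metal_tray below 5.49 N)))), for 0.2 s.
4. with one bar in its tray, the other is held by its middle and lifted level, its centre 70 mm or more above the bench (((((x of bar_1 in the frame of wooden_tray between -0.02 and 0.02 m and y of bar_1 in the frame of wooden_tray between -0.068 and 0.068 m and z of bar_1 in the frame of wooden_tray between 0.024 and 0.032 m and angle between bar_1's own x axis and vertical between 1.5 and 1.64 rad and linear speed of bar_1 below 0.02 m/s and contact force between the fingers and bar_1 below 0.1 N and contact force between bar_1 and wooden_tray above 4.32 N) or (x of bar_1 in the frame of metal_tray between -0.02 and 0.02 m and y of bar_1 in the frame of metal_tray between -0.068 and 0.068 m and z of bar_1 in the frame of metal_tray between 0.024 and 0.032 m and angle between bar_1's own x axis and vertical between 1.5 and 1.64 rad and linear speed of bar_1 below 0.02 m/s and contact force between the fingers and bar_1 below 0.1 N and contact force between bar_1 and metal_tray below 5.49 N)) and (height (world z) of bar_2 above 0.07 m and distance between the grasp point and bar_2 below 0.045 m and angle between bar_2's own x axis and vertical between 1.37 and 1.77 rad and contact force between the fingers and bar_2 above 0.5 N)) or (((x of bar_2 in the frame of wooden_tray between -0.02 and 0.02 m and y of bar_2 in the frame of wooden_tray between -0.068 and 0.068 m and z of bar_2 in the frame of wooden_tray between 0.024 and 0.032 m and angle between bar_2's own x axis and vertical between 1.5 and 1.64 rad and linear speed of bar_2 below 0.02 m/s and contact force between the fingers and bar_2 below 0.1 N and contact force between bar_2 and wooden_tray above 4.32 N) or (x of bar_2 in the frame of metal_tray between -0.02 and 0.02 m and y of bar_2 in the frame of metal_tray between -0.068 and 0.068 m and z of bar_2 in the frame of metal_tray between 0.024 and 0.032 m and angle between bar_2's own x axis and vertical between 1.5 and 1.64 rad and linear speed of bar_2 below 0.02 m/s and contact force between the fingers and bar_2 below 0.1 N and contact force between bar_2 and metal_tray below 5.49 N)) and (height (world z) of bar_1 above 0.07 m and distance between the grasp point and bar_1 below 0.045 m and angle between bar_1's own x axis and vertical between 1.37 and 1.77 rad and contact force between the fingers and bar_1 above 0.5 N)))), for 0.3 s.
At the end, for the whole second after the job is handed in: Both bars lie let go, flat and at rest on the floor of a tray, fully inside it: a bar over 500 g in the wooden tray with handles, one under 500 g in the plain metal tray. A bar between 440 and 560 g is accepted in either tray. (The rule reads the weight from the bar's contact force on the tray.) (((x of bar_1 in the frame of wooden_tray between -0.02 and 0.02 m and y of bar_1 in the frame of wooden_tray between -0.068 and 0.068 m and z of bar_1 in the frame of wooden_tray between 0.024 and 0.032 m and angle between bar_1's own x axis and vertical between 1.5 and 1.64 rad and linear speed of bar_1 below 0.02 m/s and contact force between the fingers and bar_1 below 0.1 N and contact force between bar_1 and wooden_tray above 4.32 N) or (x of bar_1 in the frame of metal_tray between -0.02 and 0.02 m and y of bar_1 in the frame of metal_tray between -0.068 and 0.068 m and z of bar_1 in the frame of metal_tray between 0.024 and 0.032 m and angle between bar_1's own x axis and vertical between 1.5 and 1.64 rad and linear speed of bar_1 below 0.02 m/s and contact force between the fingers and bar_1 below 0.1 N and contact force between bar_1 and metal_tray below 5.49 N)) and ((x of bar_2 in the frame of wooden_tray between -0.02 and 0.02 m and y of bar_2 in the frame of wooden_tray between -0.068 and 0.068 m and z of bar_2 in the frame of wooden_tray between 0.024 and 0.032 m and angle between bar_2's own x axis and vertical between 1.5 and 1.64 rad and linear speed of bar_2 below 0.02 m/s and contact force between the fingers and bar_2 below 0.1 N and contact force between bar_2 and wooden_tray above 4.32 N) or (x of bar_2 in the frame of metal_tray between -0.02 and 0.02 m and y of bar_2 in the frame of metal_tray between -0.068 and 0.068 m and z of bar_2 in the frame of metal_tray between 0.024 and 0.032 m and angle between bar_2's own x axis and vertical between 1.5 and 1.64 rad and linear speed of bar_2 below 0.02 m/s and contact force between the fingers and bar_2 below 0.1 N and contact force between bar_2 and metal_tray below 5.49 N))); the robot touches nothing.
It fails at once if a bystander (cork block, tape roll or spring clamp) is shifted more than 30 mm (distance of any of cork_block, masking_tape, spring_clamp from where it was at the start of the episode above 0.03 m).
It fails at once if a bar is dropped: it moves faster than 0.8 m/s with no finger on it (a fall of more than about 30 mm) ((linear speed of bar_1 above 0.8 m/s and contact force between the fingers and bar_1 below 0.1 N) or (linear speed of bar_2 above 0.8 m/s and contact force between the fingers and bar_2 below 0.1 N)).
It also fails if it takes over 72 s, if anything falls off the work surface, if the arm or the gripper's body presses on something with over 40 N, if the wrist force passes 120 N, or if a joint passes its speed limit or range.

### The arm

A 6-joint arm with a two-finger parallel gripper is mounted at the origin on a cart in front of the work surface, level with it; the furniture and walls round the work are solid. World frame = base frame: x ahead of the robot, y to its left, z up, the work surface at z = 0. Lengths are in mm, angles in degrees, forces in N, time in s.
With the tool pointing down it reaches from about 425 to 950 mm from the base axis. Payload 3.5 kg.
Tool frame: the origin (TCP) lies between the finger pads; the fingertips stand 22 mm ahead of it and the grasp point (between the pads) lies 3 mm ahead of it (bot.finger_overhang is the distance from the TCP to the fingertips, in mm); z points along the fingers, y is the line along which they close (so a half turn about z gives the same grasp; the last joint's range is limited). The gripper opens to 85 mm and grips with 20 to 120 N. Pads are 22 mm wide; open, the fingers measure 114 mm over their backs; the gripper's body (76 mm by 85 mm) begins 54 mm behind the grasp point. The pads swing forward as they close: fully open they stand 13 mm farther back than shut.
Start: joints at [-82.391, 16.404, 90.338, -0, 73.258, -8.594], TCP at [188.38, -648.166, 253.325] pointing down, gripper open.
Joint ranges: [-158.93, 158.93], [-51.34, 127.21], [12.03, 142.37], [-87.48, 267.48], [13.55, 161.25], [-162.69, 162.69]. Speed limits (degrees/s): [159.86, 159.86, 180, 180, 180, 180].

### API

Orientations are given as a 3x3 rotation matrix whose columns are the frame's x, y, z axes.
In Python, from cell import bot, get_image, workorder gives the robot as it stands. The module is installed in compiled form; this text tells all that it offers.
- The arm moves only by the tool step_arm, never from a script. Its argument "increments" is one flat list of numbers, 7 for each row, row after row: the opening, from 0 (shut) to 1 (fully open), then the shift along the tool's x, y, z in cm, then the turn, a rotation vector about the tool's x, y, z in degrees. In form: [grip, dx, dy, dz, wx, wy, wz, grip, dx, dy, dz, wx, wy, wz, ...]. A call has exactly 10 rows; each row is the pose to reach, as a shift and turn from the pose commanded when the call began, along the tool's axes at that moment; what a row does not reach only later rows make up. A row lasts 1/12 s, in which the tool goes at most 41.7 mm and 7.16 degrees, less where a joint would pass 70% of its speed; a pose out of reach is approached as far as the arm can. A call with a gripper value outside its range is refused whole. The fingers move at their own pace and stop on an object; "newtons" is the grip in N (left out, the last holds). Time passes only in rows, so rows that repeat a pose let the fingers close, or fill a call up. It gives the time, the measured TCP pose, the force, the opening and the grip force at its end, in the units of the state.
- bot.sense(): the state, without advancing time (a new reading comes with each control period).
- get_image(name): name is "scene" or "top" or "wrist"; returns a dict with "color" (384x512x3 uint8, red, green, blue), "intrinsics" (3x3 intrinsics, pixels), "rvec" (rotation vector, rad) and "tvec" (3), from world to camera coordinates, as OpenCV has them. Camera axes: x right, y down, z forward; pixel columns grow to the right and rows downward; lengths in mm; the calibration is good to about 2 mm. A picture is of the moment at which its call begins. There is no depth.
- workorder.job_done(): hands the job in; it is judged then, once.
The state is a dict: "clock": time; "q": joint angles; "dq": joint speeds; "effort": joint torques, N m; "tool_pos": TCP position; "tool_rot": TCP orientation; "contact_force": force on the tool from outside, world axes, zero at the start; "torque": the same for the moment, N m; "width": opening from 0.0 (shut) to 1.0 (fully open); "grasp_force": force on a finger pad.
Only numpy, scipy, OpenCV 4.12 (cv2) and the standard library are available. Lean on these libraries where they do the work, as an engineer would, in place of code of your own. Each camera call takes 0.05 s, during which the arm holds its last target. There are 200 camera calls.

## Working session

There is one attempt and no reset: what is moved stays moved. The work goes in short steps, Python scripts to look and compute and a tool call to move; the robot and the scene stay as the last step left them, time stands still between calls to the robot, and variables do not carry over. Pictures are saved under pics/ and viewed, at most 10 in all, crops included, and the job is handed in when it is done.

Besides the shell and the picture viewer there is one more tool, called after "Call:" as name(argument=value, ...) on one line, values as JSON. step_arm: Moves the arm, as the interface text tells. Its arguments: {"type":"object","properties":{"increments":{"type":"array"},"newtons":{"type":"number"}},"required":["increments"]}

```bash
mkdir -p pics; cat > h.py <<'E'
import numpy as np, cv2, pickle
from cell import bot, get_image, workorder
def snap(cam,name):
    d=get_image(cam); cv2.imwrite(f'pics/{name}.png',cv2.cvtColor(d['color'],cv2.COLOR_RGB2BGR)); pickle.dump(d,open(f'pics/{name}.pkl','wb')); return d
def load(name): return pickle.load(open(f'pics/{name}.pkl','rb'))
def ray(d,uv,z):
    R=cv2.Rodrigues(np.array(d['rvec'],float))[0]; t=np.array(d['tvec'],float).ravel()
    uv=np.atleast_2d(np.array(uv,float)); p=np.c_[uv,np.ones(len(uv))]
    r=(R.T@np.linalg.inv(np.array(d['intrinsics']))@p.T).T; c=-R.T@t
    return c+r*((z-c[2])/r[:,2])[:,None]
E
python3 - <<'E'
from h import *
a=snap('top','top0'); b=snap('scene','scene0')
s=bot.sense(); print({k:np.round(v,3).tolist() for k,v in s.items()})
cv2.imwrite('pics/topbig.png',cv2.resize(cv2.imread('pics/top0.png'),(800,600),interpolation=cv2.INTER_CUBIC))
E
```

```text
{'clock': 0.1, 'q': [-82.392, 16.453, 90.413, 0.001, 73.26, -8.593], 'dq': [0.051, -0.234, -0.1, 0.062, 0.087, -0.007], 'effort': [0.0, -40.73, -29.37, -0.0, 0.003, 0.0], 'tool_pos': [188.303, -647.637, 252.045], 'tool_rot': [[0.96, 0.279, -0.0], [0.279, -0.96, 0.002], [0.0, -0.002, -1.0]], 'contact_force': [1.5, 0.411, 0.755], 'torque': [-0.025, -0.051, 0.069], 'grasp_force': 0.0, 'width': 0.996}
```

View pics/topbig.png

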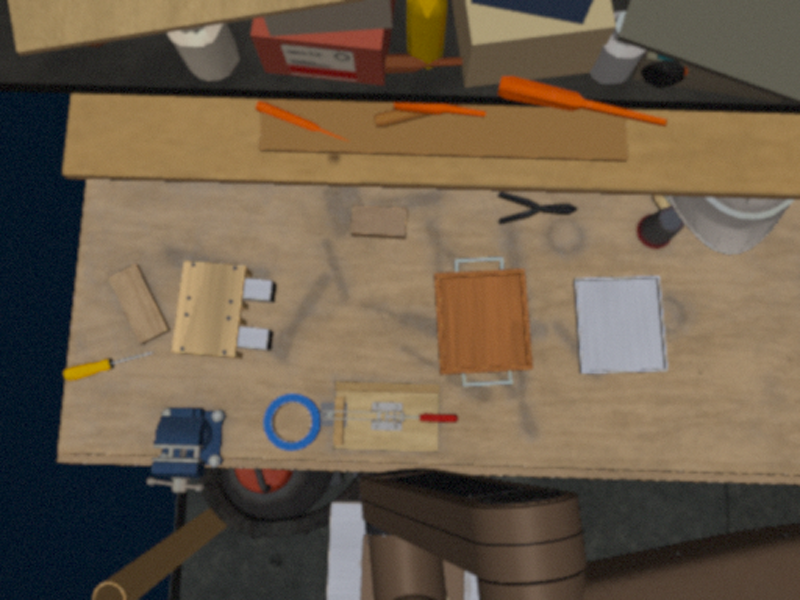

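View pics/scene0.png

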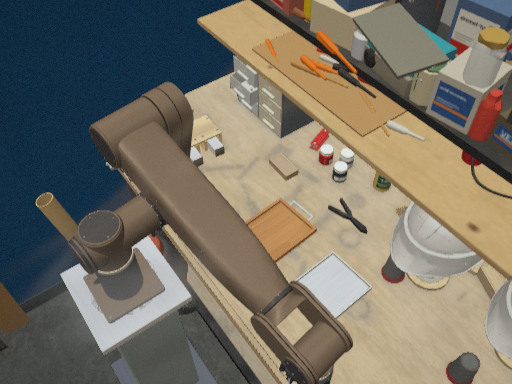

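The top view (800x600 zoom) shows the rack at (210,308) and the bar ends at (258,290) and (255,338). The wooden tray with handles is at (483,321), the metal tray at (619,325), cork at (378,222), clamp at (540,207) and tape at (293,420). Next I measure these.

```bash
python3 - <<'E'
from h import *
d=load('top0'); im=d['color']; hsv=cv2.cvtColor(im,cv2.COLOR_RGB2HSV); k=1.5625
def seg(box,lo,hi,z,name):
    x0,y0,x1,y1=[int(v/k) for v in box]
    m=np.zeros(im.shape[:2],np.uint8); m[y0:y1,x0:x1]=cv2.inRange(hsv,np.array(lo),np.array(hi))[y0:y1,x0:x1]
    cs=cv2.findContours(m,cv2.RETR_EXTERNAL,cv2.CHAIN_APPROX_NONE)[0]; c=max(cs,key=cv2.contourArea)
    p=ray(d,c[:,0,:],z)[:,:2].astype(np.float32); r=cv2.minAreaRect(p)
    print(name,'area',cv2.contourArea(c),'c',np.round(r[0],1),'size',np.round(r[1],1),'ang',round(r[2],1))
    print('  corners',np.round(cv2.boxPoints(r)).tolist())
for n,(x,y) in dict(rack=(200,310),bench=(350,330),bar=(258,288),wood=(480,320),metal=(619,325),cap=(270,340)).items(): print(n,hsv[int(y/k),int(x/k)])
seg((425,262,540,382),(5,130,60),(16,255,255),20,'wood')
seg((565,265,675,385),(0,0,80),(179,60,255),20,'metal')
seg((240,272,280,305),(0,0,140),(179,60,255),40,'barA')
seg((235,322,275,355),(0,0,140),(179,60,255),40,'barB')
seg((165,255,250,365),(10,60,170),(30,120,255),62,'rack')
print(ray(d,np.array([[184,261],[246,265],[237,357],[172,353]])/k,62))
print('items',ray(d,np.array([[378,222],[540,207],[293,420],[386,415]])/k,15))
R=cv2.Rodrigues(d['rvec'])[0];print('cam',-R.T@np.ravel(d['tvec']))
E
```

```text
rack [ 18  98 170]
bench [ 16  89 152]
bar [114  20 179]
wood [ 13 165 147]
metal [108  18 174]
cap [15 20 50]
wood area 3653.5 c [ 503.5 -122.8] size [199.5 179.2] ang 4.8
  corners [[397.0, -42.0], [412.0, -220.0], [610.0, -204.0], [595.0, -25.0]]
metal area 3496.5 c [ 504.7 -397.5] size [193.7 202.9] ang 1.6
  corners [[405.0, -299.0], [411.0, -502.0], [604.0, -496.0], [599.0, -293.0]]
barA area 192.0 c [551.2 318.1] size [52.1 40.2] ang 86.7
  corners [[530.0, 293.0], [570.0, 291.0], [573.0, 343.0], [533.0, 345.0]]
barB area 222.0 c [456.7 321.3] size [56.  41.5] ang 86.4
  corners [[434.0, 295.0], [476.0, 292.0], [479.0, 348.0], [438.0, 350.0]]
rack area 847.0 c [509.5 436.8] size [174.1  60. ] ang 1.0
  corners [[422.0, 465.0], [423.0, 405.0], [597.0, 408.0], [596.0, 468.0]]
[[596.0807466  454.57740456  62.        ]
 [591.66135319 335.3451249   62.        ]
 [415.20385908 340.82718449  62.        ]
 [419.23438063 463.24627608  62.        ]]
items [[ 697.01274265   88.23923985   15.        ]
 [ 737.48154459 -236.53704163   15.        ]
 [ 300.96359113  237.34763367   15.        ]
 [ 315.48312272   59.40546618   15.        ]]
cam [ 322.8628249    16.76588097 1343.87715186]
```

Call:
step_arm(increments=[1,53.1,-60.4,0,0,0,-72,1,53.1,-60.4,0,0,0,-72,1,53.1,-60.4,0,0,0,-72,1,53.1,-60.4,0,0,0,-72,1,53.1,-60.4,0,0,0,-72,1,53.1,-60.4,0,0,0,-72,1,53.1,-60.4,0,0,0,-72,1,53.1,-60.4,0,0,0,-72,1,53.1,-60.4,0,0,0,-72,1,53.1,-60.4,0,0,0,-72], newtons=40)

```text
clock: 0.93
tool_pos: [365.4, -268.8, 253.0]
tool_rot: [[0.032, 0.999, -0.0], [0.999, -0.032, 0.0], [0.0, -0.0, -1.0]]
contact_force: [0.6, -0.3, -0.9]
width: 1.0
grasp_force: 0.0
```

```bash
cat >> h.py <<'E'
def to(x,y,z,yaw):
    "increments (cm, deg) from the present pose to a tool-down pose"
    from scipy.spatial.transform import Rotation as Ro
    s=bot.sense(); R=np.array(s['tool_rot']); p=np.array(s['tool_pos'])
    c,n=np.cos(np.radians(yaw)),np.sin(np.radians(yaw))
    T=np.array([[c,n,0],[n,-c,0],[0,0,-1]])
    print('at',np.round(p,1),'yaw',round(np.degrees(np.arctan2(R[1,0],R[0,0])),2),'t',s['clock'],'->',np.round(R.T@(np.array([x,y,z])-p)/10,2),np.round(Ro.from_matrix(R.T@T).as_rotvec(degrees=True),2))
E
python3 -c "
from h import *
to(545,270,200,88)"
```

```text
at [ 365.4 -268.8  253. ] yaw 88.14 t 0.9333 -> [54.43 16.2   5.31] [-0.   -0.02  0.14]
```

Call:
step_arm(increments=[1,50.3,12.4,0,0,0,0,1,50.3,12.4,0,0,0,0,1,50.3,12.4,0,0,0,0,1,50.3,12.4,0,0,0,0,1,50.3,12.4,0,0,0,0,1,50.3,12.4,0,0,0,0,1,50.3,12.4,0,0,0,0,1,50.3,12.4,0,0,0,0,1,50.3,12.4,0,0,0,0,1,50.3,12.4,0,0,0,0])

```text
clock: 1.77
tool_pos: [480.0, 131.8, 253.0]
tool_rot: [[0.038, 0.999, -0.0], [0.999, -0.038, -0.0], [-0.0, -0.0, -1.0]]
contact_force: [1.2, -1.1, -0.0]
width: 1.0
grasp_force: 0.0
```

Call:
step_arm(increments=[1,4,1,0,0,0,0,1,8,2,0,0,0,0,1,10,2.4,0,0,0,0,1,10,2.4,0,0,0,0,1,10,2.4,0,0,0,0,1,10,2.4,0,0,0,0,1,10,2.4,0,0,0,0,1,10,2.4,0,0,0,0,1,10,2.4,0,0,0,0,1,10,2.4,0,0,0,0])

```text
clock: 2.6
tool_pos: [508.1, 227.8, 253.5]
tool_rot: [[0.039, 0.999, 0.0], [0.999, -0.039, 0.0], [0.0, 0.0, -1.0]]
contact_force: [-0.1, 1.1, -0.2]
width: 1.003
grasp_force: 0.0
```

```bash
python3 -c "
from h import *
d=snap('wrist','w1')
s=bot.sense();print(s['tool_pos'],s['clock'],s['contact_force'])
R=cv2.Rodrigues(d['rvec'])[0];print('cam',-R.T@np.ravel(d['tvec']),R[2])
"
```

```text
[508.11653662 227.9703904  253.50748525] 2.65 [ 0.86060276 -1.07309894  1.35094854]
cam [511.14312859 309.4187202  373.35090582] [-0.01208563 -0.31953117 -0.94749869]
```

View pics/w1.png

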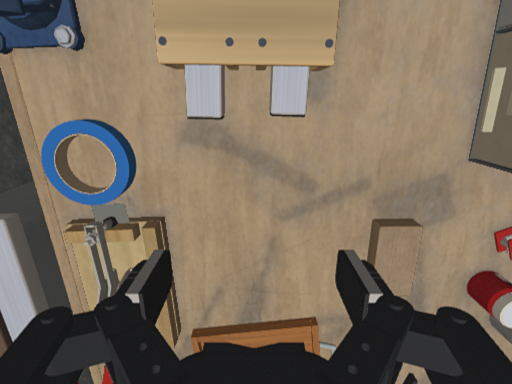

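The wrist view shows both bar ends under the rack roof: the left one spans (185..224, 65..117) and the right one (272..308, 66..115). The tape is at left, and the cork is at (395,250).

```bash
python3 - <<'E'
from h import *
d=load('w1'); hsv=cv2.cvtColor(d['color'],cv2.COLOR_RGB2HSV)
m=cv2.inRange(hsv,(0,0,110),(179,50,255))
for n,(x0,x1) in dict(B=(175,235),A=(260,318)).items():
    q=np.zeros_like(m); q[60:125,x0:x1]=m[60:125,x0:x1]
    c=max(cv2.findContours(q,cv2.RETR_EXTERNAL,cv2.CHAIN_APPROX_NONE)[0],key=cv2.contourArea)
    r=cv2.minAreaRect(ray(d,c[:,0],40)[:,:2].astype(np.float32)); print(n,r,np.round(cv2.boxPoints(r),1).tolist())
print('mouth roof edge',ray(d,[[156,65],[336,66]],62))
# metal tray corners, wooden tray corners from the top view
t=load('top0'); k=1.5625
for n,c in dict(metal=[[574,278],[661,277],[667,372],[581,374]],wood=[[435,272],[525,269],[531,372],[440,375]]).items():
    p=ray(t,np.array(c)/k,20)[:,:2]; print(n,np.round(p,1).tolist(),p.mean(0)); r=cv2.minAreaRect(p.astype(np.float32));print(r)
to(551,307,28,88)
E
```

```text
B ((456.4619445800781, 317.7646484375), (54.022499084472656, 39.14322280883789), 85.65266418457031) [[434.8999938964844, 292.29998779296875], [473.8999938964844, 289.29998779296875], [478.0, 343.20001220703125], [439.0, 346.20001220703125]]
A ((555.76513671875, 314.3568115234375), (49.31741714477539, 50.144718170166016), 87.72724914550781) [[529.7000122070312, 290.70001220703125], [579.7999877929688, 288.70001220703125], [581.7999877929688, 338.0], [531.7000122070312, 340.0]]
mouth roof edge [[415.68400069 343.42129217  62.        ]
 [594.43577864 335.43124751  62.        ]]
metal [[592.8, -302.5], [599.7, -474.2], [412.9, -480.7], [404.3, -314.5]] [ 502.44773785 -392.97742365]
((501.94635009765625, -392.188720703125), (188.8189239501953, 171.8354949951172), 2.3081233501434326)
wood [[597.0, -28.1], [608.2, -205.8], [405.4, -218.0], [394.7, -42.4]] [ 501.3314989  -123.57892847]
((501.258544921875, -123.34400177001953), (203.10191345214844, 178.0471954345703), 3.584850311279297)
at [508.1 228.  253.5] yaw 87.76 t 2.65 -> [ 8.06  3.97 22.55] [ 0.02 -0.   -0.24]
```

Call:
step_arm(increments=[1,3,1.5,2,0,0,-0.1,1,6,3,4,0,0,-0.2,1,8,4,7,0,0,-0.2,1,8,4,10.5,0,0,-0.2,1,8,4,14,0,0,-0.2,1,8,4,17,0,0,-0.2,1,8,4,19.5,0,0,-0.2,1,8,4,21.5,0,0,-0.2,1,8,4,22.5,0,0,-0.2,1,8,4,22.5,0,0,-0.2])

```text
clock: 3.48
tool_pos: [549.2, 306.1, 25.3]
tool_rot: [[0.035, 0.999, -0.005], [0.999, -0.035, -0.002], [-0.002, -0.005, -1.0]]
contact_force: [-0.9, -0.1, -0.5]
width: 1.001
grasp_force: 0.0
```

Call:
step_arm(increments=[0,0,0,0,0,0,0,0,0,0,0,0,0,0,0,0,0,0,0,0,0,0,0,0,0,0,0,0,0,0,0,0,0,0,0,0,0,0,0,0,0,0,0,0,0,0,0,0,0,0,0,0,0,0,0,0,0,0,0,0,0,0,0,0,0,0,0,0,0,0], newtons=40)

```text
clock: 4.32
tool_pos: [552.5, 307.5, 30.5]
tool_rot: [[0.035, 0.999, 0.003], [0.999, -0.035, 0.001], [0.001, 0.003, -1.0]]
contact_force: [-0.8, -0.1, 6.9]
width: 0.459
grasp_force: 42.6
```

Call:
step_arm(increments=[0,-0.7,0,0,0,0,0,0,-2,0,0,0,0,0,0,-3.7,0,0,0,0,0,0,-5.5,0,0,0,0,0,0,-7.3,0,0,0,0,0,0,-9.1,0,0,0,0,0,0,-10.9,0,0,0,0,0,0,-12.3,0,0,0,0,0,0,-13,0,0,0,0,0,0,-13,0,0,0,0,0])

```text
clock: 5.15
tool_pos: [548.3, 176.1, 30.5]
tool_rot: [[0.036, 0.999, 0.004], [0.999, -0.036, 0.001], [0.001, 0.004, -1.0]]
contact_force: [0.4, -2.3, 8.2]
width: 0.464
grasp_force: 42.9
```

Call:
step_arm(increments=[1,0,0,0,0,0,0,1,0,0,0,0,0,0,1,0,0,0,0,0,0,1,0,0,0,0,0,0,1,0,0,0,0,0,0,1,0,0,0,0,0,0,1,0,0,-2,0,0,0,1,0,0,-5,0,0,0,1,0,0,-8,0,0,0,1,0,0,-8,0,0,0])

```text
clock: 5.98
tool_pos: [550.7, 177.9, 115.0]
tool_rot: [[0.034, 0.999, 0.012], [0.999, -0.034, 0.002], [0.002, 0.012, -1.0]]
contact_force: [2.0, 0.4, 1.4]
width: 1.001
grasp_force: 0.0
```

```bash
python3 -c "
from h import *
to(456,307,28,87)"
```

```text
at [550.7 177.9 115. ] yaw 88.05 t 5.9833 -> [ 12.56 -10.     8.61] [ 0.66 -0.12  1.05]
```

Call:
step_arm(increments=[1,2,-1.5,0,0,0,0.1,1,5,-3.8,0,0,0,0.2,1,8,-6.1,0,0,0,0.3,1,11,-8.5,0,0,0,0.4,1,12.7,-9.7,1,0,0,0.5,1,12.7,-9.7,3,0,0,0.5,1,12.7,-9.7,5,0,0,0.5,1,12.7,-9.7,7,0,0,0.5,1,12.7,-9.7,8,0,0,0.5,1,12.7,-9.7,8,0,0,0.5])

```text
clock: 6.82
tool_pos: [451.8, 306.5, 25.3]
tool_rot: [[0.043, 0.999, -0.006], [0.999, -0.043, -0.003], [-0.003, -0.006, -1.0]]
contact_force: [-0.5, 0.5, 0.0]
width: 1.001
grasp_force: 0.0
```

Call:
step_arm(increments=[0,0,0,0,0,0,0,0,0,0,0,0,0,0,0,0,0,0,0,0,0,0,0,0,0,0,0,0,0,0,0,0,0,0,0,0,0,0,0,0,0,0,0,0,0,0,0,0,0,0,0,0,0,0,0,0,0,0,0,0,0,0,0,0,0,0,0,0,0,0])

```text
clock: 7.65
tool_pos: [455.4, 307.8, 29.9]
tool_rot: [[0.043, 0.999, 0.003], [0.999, -0.043, 0.001], [0.001, 0.003, -1.0]]
contact_force: [1.3, -1.4, 6.1]
width: 0.465
grasp_force: 42.7
```

Call:
step_arm(increments=[0,-0.7,0,0,0,0,0,0,-2,0,0,0,0,0,0,-3.7,0,0,0,0,0,0,-5.5,0,0,0,0,0,0,-7.3,0,0,0,0,0,0,-9.1,0,0,0,0,0,0,-10.9,0,0,0,0,0,0,-12.3,0,0,0,0,0,0,-13,0,0,0,0,0,0,-13,0,0,0,0,0])

```text
clock: 8.48
tool_pos: [449.7, 176.7, 29.9]
tool_rot: [[0.045, 0.999, 0.003], [0.999, -0.045, 0.001], [0.001, 0.003, -1.0]]
contact_force: [-0.4, -1.2, 8.3]
width: 0.464
grasp_force: 43.5
```

Call:
step_arm(increments=[1,0,0,0,0,0,0,1,0,0,0,0,0,0,1,0,0,0,0,0,0,1,0,0,0,0,0,0,1,0,0,0,0,0,0,1,0,0,0,0,0,0,1,0,0,-3,0,0,0,1,0,0,-7,0,0,0,1,0,0,-10,0,0,0,1,0,0,-11,0,0,0])

```text
clock: 9.32
tool_pos: [451.2, 178.1, 143.5]
tool_rot: [[0.043, 0.999, 0.009], [0.999, -0.043, 0.001], [0.002, 0.009, -1.0]]
contact_force: [-0.1, 0.6, 1.2]
width: 0.999
grasp_force: 0.0
```

```bash
python3 - <<'E'
from h import *
d=snap('top','t2'); snap('wrist','w2')
cv2.imwrite('pics/t2c.png',cv2.resize(cv2.imread('pics/t2.png')[100:320,40:440],(800,440),interpolation=cv2.INTER_CUBIC))
s=bot.sense(); print(s['tool_pos'],s['clock'],s['contact_force'])
E
```

```text
[450.11435396 177.9054111  140.90564343] 9.4167 [0.69388874 0.09364455 0.42445621]
```

View pics/t2c.png

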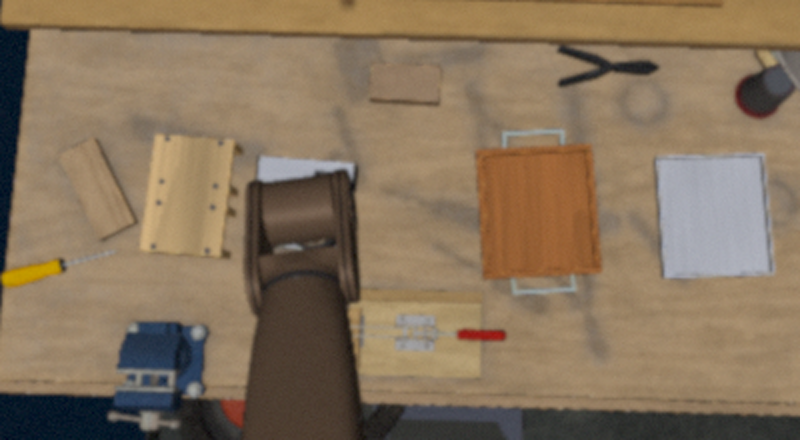

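View pics/w2.png

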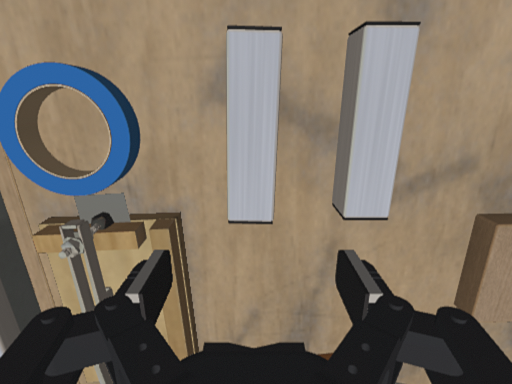

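The wrist view shows both bars clear of the rack. Bar B's top face runs from (228..282, 28) down to (228..272, 222), and bar A's from (365..419, 24) down to (345..388, 218). The top view agrees.

```bash
python3 - <<'E'
from h import *
d=load('w2')
for n,c in dict(B=[[228,27],[282,28],[272,222],[228,221]],A=[[365,23],[420,24],[388,219],[345,217]]).items():
    p=ray(d,c,40)[:,:2]; r=cv2.minAreaRect(p.astype(np.float32)); print(n,r,p.mean(0)); e=p[0]+p[1]-p[2]-p[3]; print(np.degrees(np.arctan2(e[1],e[0])))
E
```

```text
B ((453.5759582519531, 232.75460815429688), (145.622314453125, 37.32481384277344), 85.98934173583984) [453.61973858 232.65540856]
85.94941050470004
A ((550.002197265625, 230.8453826904297), (146.27113342285156, 38.05998992919922), 87.40250396728516) [550.31988737 231.19857516]
87.64049608568223
```

Call:
step_arm(increments=[1,2.5,0,1,0,0,0,1,5,0,3,0,0,0,1,5.6,0,5,0,0,0,1,5.6,0,7,0,0,0,1,5.6,0,9,0,0,0,1,5.6,0,10.4,0,0,0,1,5.6,0,11,0,0,0,1,5.6,0,11,0,0,0,1,5.6,0,11,0,0,0,0,5.6,0,11,0,0,0], newtons=60)

```text
clock: 10.25
tool_pos: [451.2, 233.5, 28.7]
tool_rot: [[0.043, 0.999, 0.001], [0.999, -0.043, 0.0], [0.0, 0.001, -1.0]]
contact_force: [-0.3, 0.3, -0.2]
width: 0.885
grasp_force: 0.0
```

Call:
step_arm(increments=[0,0,0,0,0,0,0,0,0,0,0,0,0,0,0,0,0,0,0,0,0,0,0,0,0,0,0,0,0,0,0,0,0,0,0,0,0,0,0,-0.5,0,0,0,0,0,0,-1.5,0,0,0,0,0,0,-3,0,0,0,0,0,0,-4.5,0,0,0,0,0,0,-6,0,0,0])

```text
schema error: expected a multiple of 7 numbers
```

Call:
step_arm(increments=[0,0,0,-1.5,0,0,0,0,0,0,-2.5,0,0,0,0,0,0,-3,0,0,0,0,0,0,-3,0,0,0,0,0,0,-3,0,0,0,0,0,0,-3,0,0,0,0,0,0,-3,0,0,0,0,0,0,-3,0,0,0,0,0,0,-3,0,0,0,0,0,0,-3,0,0,0])

```text
clock: 11.08
tool_pos: [453.1, 234.4, 62.0]
tool_rot: [[0.043, 0.999, 0.004], [0.999, -0.043, 0.002], [0.002, 0.004, -1.0]]
contact_force: [-3.7, 0.3, 14.9]
width: -0.001
grasp_force: 7.4
```

```bash
cat >> h.py <<'E'
def weigh(n=12):
    f=[];e=[]
    for i in range(n):
        d=get_image('wrist'); s=bot.sense(); f.append(s['contact_force']); e.append(s['effort'])
    f=np.array(f); print('F',f.mean(0).round(2),'sd',f.std(0).round(2),'effort',np.mean(e,0).round(2),'pos',np.round(s['tool_pos'],1),s['clock'],'grip',s['grasp_force'],s['width'])
    return d
E
python3 - <<'E'
from h import *
d=weigh()
cv2.imwrite('pics/w3.png',cv2.cvtColor(d['color'],cv2.COLOR_RGB2BGR))
R=np.array(bot.sense()['tool_rot']);print(R.round(3).tolist())
# place targets: wood (502,-123) yaw 4.2 ; metal (502,-392.5) yaw 2.5
for n,c,y in (('W',(502,-123),4.2),('M',(502,-392.5),2.5)):
    for o in (-38,38):
        a=np.radians(y); q=(c[0]-np.sin(a)*o,c[1]+np.cos(a)*o); print(n,o,np.round(q,1)); to(q[0],q[1],118,y)
E
```

```text
F [-3.83 -0.18 14.86] sd [0.5  0.5  0.47] effort [ -0.78 -23.08 -18.84  -0.16  -0.9   -0.  ] pos [453.  234.4  62. ] 11.6833 grip 7.3955265479162335 -0.002300612412011955
[[0.043, 0.999, 0.004], [0.999, -0.043, 0.002], [0.002, 0.004, -1.0]]
W -38 [ 504.8 -160.9]
at [453.  234.4  62. ] yaw 87.52 t 11.6833 -> [-39.25   6.9   -5.64] [ 0.12 -0.27 83.32]
W 38 [499.2 -85.1]
at [453.  234.4  62. ] yaw 87.52 t 11.6833 -> [-31.71   6.02  -5.63] [ 0.12 -0.27 83.32]
M -38 [ 503.7 -430.5]
at [453.  234.4  62. ] yaw 87.52 t 11.6833 -> [-66.19   7.96  -5.69] [ 0.12 -0.27 85.02]
M 38 [ 500.3 -354.5]
at [453.  234.4  62. ] yaw 87.52 t 11.6833 -> [-58.62   7.3   -5.68] [ 0.12 -0.27 85.02]
```

One row list was malformed and got refused, so the fingers shut on top of the bar instead of around it. I'll lift, open and recheck.

Call:
step_arm(increments=[0,0,0,-1,0,0,0,0,0,0,-3,0,0,0,0,0,0,-6,0,0,0,0,0,0,-8,0,0,0,1,0,0,-8,0,0,0,1,0,0,-8,0,0,0,1,0,0,-8,0,0,0,1,0,0,-8,0,0,0,1,0,0,-8,0,0,0,1,0,0,-8,0,0,0])

```text
clock: 12.52
tool_pos: [450.1, 233.2, 137.0]
tool_rot: [[0.043, 0.999, -0.002], [0.999, -0.043, -0.001], [-0.001, -0.002, -1.0]]
contact_force: [-0.3, -0.7, 0.4]
width: 0.845
grasp_force: 0.0
```

```bash
python3 - <<'E'
from h import *
d=weigh(6); cv2.imwrite('pics/w4.png',cv2.cvtColor(d['color'],cv2.COLOR_RGB2BGR)); pickle.dump(d,open('pics/w4.pkl','wb'))
E
```

```text
F [-0.2   0.2   0.14] sd [0.47 0.32 0.27] effort [  0.   -27.58 -25.68  -0.     0.    -0.  ] pos [450.8 233.4 138.2] 12.8167 grip 0.0 0.9977470958096067
```

View pics/w4.png

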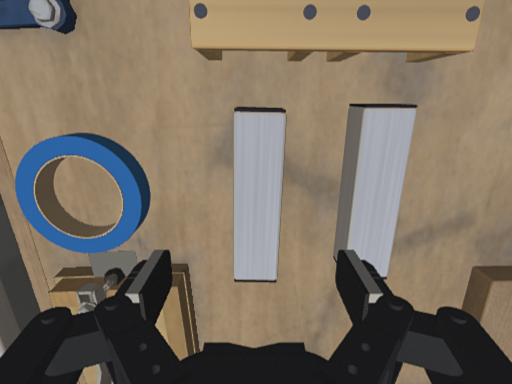

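Bar B is still flat and straight, with its top face at about (235..286, 110) to (235..278, 281).

```bash
python3 - <<'E'
from h import *
d=load('w4')
p=ray(d,[[234,109],[286,110],[278,282],[235,281]],40)[:,:2]; print(p,p.mean(0))
to(*p.mean(0),28,87)
E
```

```text
[[439.57196062 307.37272509]
 [477.38728482 305.02371321]
 [469.14602171 157.66484181]
 [430.84169425 160.3825825 ]] [454.23674035 232.61096565]
at [450.8 233.4 138.2] yaw 87.53 t 12.8167 -> [-0.07  0.35 11.02] [-0.01  0.01  0.53]
```

Now the descent, then a separate close, then the lift.

Call:
step_arm(increments=[1,0,0.2,1,0,0,0,1,0,0.2,3,0,0,0,1,0,0.2,5,0,0,0,1,0,0.2,7,0,0,0,1,0,0.2,9,0,0,0,1,0,0.2,10.4,0,0,0,1,0,0.2,11,0,0,0,1,0,0.2,11,0,0,0,1,0,0.2,11,0,0,0,1,0,0.2,11,0,0,0], newtons=60)

```text
clock: 13.65
tool_pos: [453.7, 233.6, 29.3]
tool_rot: [[0.043, 0.999, 0.002], [0.999, -0.043, 0.001], [0.001, 0.002, -1.0]]
contact_force: [-0.1, 0.0, -0.1]
width: 0.998
grasp_force: 0.0
```

Call:
step_arm(increments=[0,0,0,0,0,0,0,0,0,0,0,0,0,0,0,0,0,0,0,0,0,0,0,0,0,0,0,0,0,0,0,0,0,0,0,0,0,0,0,0,0,0,0,0,0,0,0,0,0,0,0,0,0,0,0,0,0,0,0,0,0,0,0,0,0,0,0,0,0,0])

```text
clock: 14.48
tool_pos: [453.8, 233.6, 29.2]
tool_rot: [[0.043, 0.999, 0.002], [0.999, -0.043, 0.0], [0.001, 0.002, -1.0]]
contact_force: [1.5, -1.5, 5.0]
width: 0.461
grasp_force: 62.8
```

Lift to a TCP height of about 120 mm, then weigh.

Call:
step_arm(increments=[0,0,0,-0.5,0,0,0,0,0,0,-1.5,0,0,0,0,0,0,-3,0,0,0,0,0,0,-5,0,0,0,0,0,0,-7,0,0,0,0,0,0,-9,0,0,0,0,0,0,-10.5,0,0,0,0,0,0,-11,0,0,0,0,0,0,-11,0,0,0,0,0,0,-11,0,0,0])

```text
clock: 15.32
tool_pos: [451.8, 233.1, 137.3]
tool_rot: [[0.043, 0.999, -0.002], [0.999, -0.043, -0.001], [-0.001, -0.002, -1.0]]
contact_force: [-0.4, 0.5, -4.5]
width: 0.463
grasp_force: 61.7
```

```bash
python3 - <<'E'
from h import *
weigh(4); d=weigh(12)
print(np.array(bot.sense()['tool_rot']).round(3).tolist())
to(504.8,-160.9,138,4.2); to(503.7,-430.5,138,2.5)
E
```

```text
F [ 0.08  0.09 -3.9 ] sd [0.13 0.77 0.36] effort [ 1.000e-02 -3.016e+01 -2.791e+01 -0.000e+00 -0.000e+00 -0.000e+00] pos [451.8 233.  136.7] 15.5167 grip 61.74277067184448 0.4598777819829455
F [-0.09  0.02 -3.76] sd [0.43 0.5  0.54] effort [ 0.000e+00 -2.970e+01 -2.757e+01 -0.000e+00  1.000e-02 -0.000e+00] pos [452.9 233.4 138.4] 16.1167 grip 61.74189805984497 0.45403838538780766
[[0.043, 0.999, 0.0], [0.999, -0.043, 0.0], [0.0, 0.0, -1.0]]
at [452.9 233.4 138.4] yaw 87.52 t 16.1167 -> [-39.16   6.89   0.04] [ 0.000e+00 -1.000e-02  8.332e+01]
at [452.9 233.4 138.4] yaw 87.52 t 16.1167 -> [-6.61e+01  7.95e+00  4.00e-02] [ 0.000e+00 -1.000e-02  8.502e+01]
```

Bar B weighs about 3.9 N (around 400 g), so it's light and goes in the metal tray, on the far side.

Call:
step_arm(increments=[0,-1.5,0.2,0,0,0,2,0,-4,0.5,0,0,0,6,0,-7.5,0.9,0,0,0,11,0,-11,1.3,0,0,0,16,0,-14.5,1.7,0,0,0,21,0,-18,2.1,0,0,0,26,0,-21.5,2.6,0,0,0,31,0,-25,3,0,0,0,36,0,-28,3.4,0,0,0,40,0,-30,3.6,0,0,0,42])

```text
clock: 16.95
tool_pos: [476.2, -70.8, 138.9]
tool_rot: [[0.704, 0.71, 0.001], [0.71, -0.704, -0.001], [0.0, 0.002, -1.0]]
contact_force: [-0.0, 0.3, -4.4]
width: 0.461
grasp_force: 61.5
```

```bash
python3 -c "
from h import *
to(503.5,-427.5,138,2.5)"
```

```text
at [476.2 -70.8 138.9] yaw 45.24 t 16.95 -> [-23.4   27.05   0.14] [ 0.1  -0.05 42.74]
```

Call:
step_arm(increments=[0,-1.2,1.4,0,0,0,2,0,-3.7,4.3,0,0,0,7,0,-6.3,7.3,0,0,0,11.5,0,-8.9,10.3,0,0,0,16,0,-11.5,13.2,0,0,0,21,0,-14,16.2,0,0,0,25.5,0,-16.6,19.2,0,0,0,30,0,-19.2,22.2,0,0,0,35,0,-21.6,25,0,0,0,39.5,0,-23.2,26.8,0,0,0,42.5])

```text
clock: 17.78
tool_pos: [504.3, -425.2, 138.4]
tool_rot: [[0.999, 0.047, 0.001], [0.047, -0.999, -0.002], [0.001, 0.002, -1.0]]
contact_force: [0.1, 0.2, -4.1]
width: 0.461
grasp_force: 61.6
```

```bash
python3 - <<'E'
from h import *
d=weigh(4)
t=snap('top','t3'); cv2.imwrite('pics/w5.png',cv2.cvtColor(d['color'],cv2.COLOR_RGB2BGR)); pickle.dump(d,open('pics/w5.pkl','wb'))
to(503.5,-427.5,38,2.5)
E
```

```text
F [ 0.03 -0.45 -4.06] sd [0.93 1.74 0.51] effort [  0.49 -43.22 -27.87   0.07   0.16   0.05] pos [ 504.1 -421.5  137.7] 17.9833 grip 61.8513286113739 0.46273214453219
at [ 504.2 -420.4  137.6] yaw 3.04 t 18.0333 -> [-0.1   0.72  9.95] [-0.11  0.05  0.54]
```

View pics/w5.png

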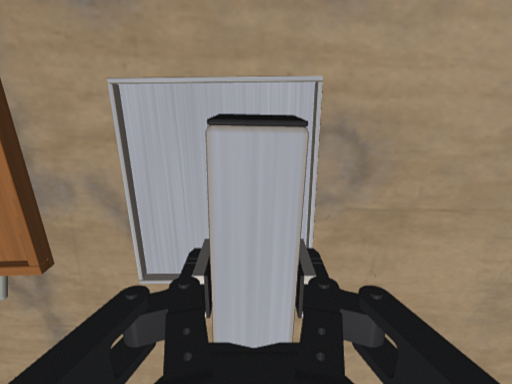

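The wrist view shows the bar level over the metal tray. The rim corners are at (108,80) and (322,76), with (140,283) bottom left. I'll refine the tray pose from those.

```bash
python3 - <<'E'
from h import *
d=load('w5')
p=ray(d,[[108,80],[322,76],[140,283]],20)[:,:2]; print(p, np.linalg.norm(p[0]-p[1]),np.linalg.norm(p[0]-p[2]))
c=(p[1]+p[2])/2; e=p[0]-p[2]; f=p[0]-p[1]
print('centre',c,'yaw',np.degrees(np.arctan2(e[1],e[0])),np.degrees(np.arctan2(-f[0],f[1])))
E
```

```text
[[ 593.07466371 -307.07071938]
 [ 604.17483829 -471.48264514]
 [ 409.09511683 -317.7221955 ]] 164.78621060989337 184.28762198155485
centre [ 506.63497756 -394.60242032] yaw 3.3134342980441036 3.8624294407020257
```

Call:
step_arm(increments=[0,0.1,0.3,0.5,0,0,-0.1,0,0.2,0.6,1.5,0,0,-0.3,0,0.2,0.8,3,0,0,-0.3,0,0.2,0.8,4.5,0,0,-0.3,0,0.2,0.8,6,0,0,-0.3,0,0.2,0.8,7.5,0,0,-0.3,0,0.2,0.8,8.7,0,0,-0.3,0,0.2,0.8,9.5,0,0,-0.3,0,0.2,0.8,9.9,0,0,-0.3,0,0.2,0.8,10.1,0,0,-0.3])

```text
clock: 18.87
tool_pos: [506.9, -429.1, 37.3]
tool_rot: [[0.998, 0.058, -0.0], [0.058, -0.998, 0.001], [-0.0, -0.001, -1.0]]
contact_force: [-3.8, 2.0, 4.3]
width: 0.46
grasp_force: 62.9
```

Call:
step_arm(increments=[0,0,0,0,0,0,0,0,0,0,0,0,0,0,0,0,0,0,0,0,0,0,0,0,0,0,0,0,0,0,0,0,0,0,0,0,0,0,0,0,0,0,0,0,0,0,0,0,0,0,0,0,0,0,0,0,0,0,0,0,0,0,0,0,0,0,0,0,0,0])

```text
clock: 19.7
tool_pos: [506.9, -429.1, 37.3]
tool_rot: [[0.998, 0.058, 0.0], [0.058, -0.998, -0.0], [0.0, 0.0, -1.0]]
contact_force: [-0.4, 0.0, -4.1]
width: 0.463
grasp_force: 61.8
```

Call:
step_arm(increments=[0,0,0,0.1,0,0,0,0,0,0,0.2,0,0,0,0,0,0,0.2,0,0,0,0,0,0,0.2,0,0,0,0.58,0,0,0.2,0,0,0,0.58,0,0,0.2,0,0,0,0.58,0,0,0.2,0,0,0,0.58,0,0,0.2,0,0,0,0.58,0,0,0.2,0,0,0,0.58,0,0,0.2,0,0,0])

```text
clock: 20.53
tool_pos: [507.0, -429.2, 35.3]
tool_rot: [[0.998, 0.058, 0.0], [0.058, -0.998, -0.0], [0.0, 0.0, -1.0]]
contact_force: [-0.2, 0.2, -0.3]
width: 0.581
grasp_force: 0.0
```

Call:
step_arm(increments=[0.58,0,0,-0.2,0,0,0,0.58,0,0,-1,0,0,0,0.58,0,0,-2.5,0,0,0,0.58,0,0,-4,0,0,0,0.7,0,0,-6,0,0,0,1,0,0,-8,0,0,0,1,0,0,-9.5,0,0,0,1,0,0,-10.2,0,0,0,1,0,0,-10.2,0,0,0,1,0,0,-10.2,0,0,0])

```text
clock: 21.37
tool_pos: [507.0, -429.2, 137.9]
tool_rot: [[0.998, 0.058, 0.001], [0.058, -0.998, -0.001], [0.001, 0.001, -1.0]]
contact_force: [0.4, -0.4, -0.4]
width: 0.999
grasp_force: 0.0
```

```bash
python3 - <<'E'
from h import *
d=weigh(6); cv2.imwrite('pics/w6.png',cv2.cvtColor(d['color'],cv2.COLOR_RGB2BGR)); pickle.dump(d,open('pics/w6.pkl','wb'))
to(549,232,138,87.5)
E
```

```text
F [ 0.13  0.06 -0.32] sd [0.55 0.55 0.23] effort [ 1.000e-02 -4.189e+01 -2.708e+01  0.000e+00 -0.000e+00 -0.000e+00] pos [ 506.5 -428.6  135.9] 21.6667 grip 0.0 1.0012726269693866
at [ 506.5 -428.6  135.9] yaw 3.32 t 21.6667 -> [  8.07 -65.71  -0.1 ] [-1.500e-01 -1.000e-02 -8.418e+01]
```

View pics/w6.png

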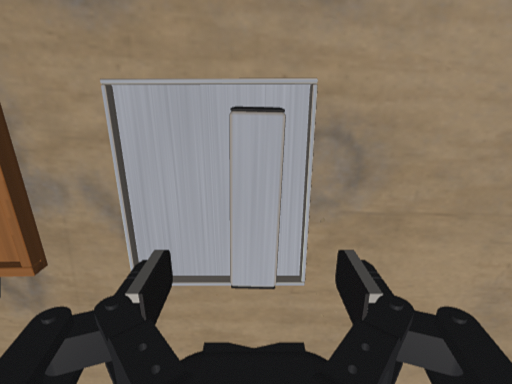

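Bar B lies flat in the metal tray. Its top face runs from (230,110) to (275,288), and the tray rim spans rows 81 to 284. I'll check its offset from centre.

```bash
python3 - <<'E'
from h import *
d=load('w6')
b=ray(d,[[230,108],[285,110],[275,288],[231,288]],48)[:,:2]; t=ray(d,[[101,81],[317,80],[304,284],[133,284]],20)[:,:2]
print(b.mean(0),t.mean(0),t.round(1).tolist(),b.round(1).tolist())
e=t[0]-t[3];a=np.arctan2(e[1],e[0]);print(np.degrees(a)); c,s=np.cos(a),np.sin(a); print('rel',np.array([[c,s],[-s,c]])@(b.mean(0)-t.mean(0)))
E
```

```text
[ 506.98425059 -429.9893479 ] [ 506.65479678 -394.74331907] [[593.1, -307.1], [603.3, -471.7], [419.9, -482.7], [410.3, -317.4]] [[580.1, -408.3], [581.0, -446.4], [434.5, -451.4], [432.3, -413.8]]
3.24213330755469
rel [ -1.66443762 -35.20824811]
```

Call:
step_arm(increments=[1,0.3,-2,0,0,0,-3,1,0.7,-6,0,0,0,-8,1,1.2,-10,0,0,0,-13,1,1.7,-14,0,0,0,-18,1,2.2,-18,0,0,0,-23,1,2.7,-22,0,0,0,-28,1,3.2,-26,0,0,0,-33,1,3.7,-30,0,0,0,-38,1,4.2,-34,0,0,0,-43,1,4.4,-36,0,0,0,-45])

```text
clock: 22.5
tool_pos: [529.3, -63.3, 136.8]
tool_rot: [[0.66, 0.751, -0.001], [0.751, -0.66, 0.002], [0.0, -0.002, -1.0]]
contact_force: [0.4, -0.4, -0.8]
width: 1.004
grasp_force: 0.0
```

```bash
python3 -c "
from h import *
to(549,232,138,87.5)"
```

```text
at [529.3 -63.3 136.8] yaw 48.67 t 22.5 -> [ 23.47 -18.02  -0.08] [ -0.1   -0.06 -38.83]
```

Call:
step_arm(increments=[1,1,-0.8,0,0,0,-2,1,3.5,-2.7,0,0,0,-6,1,6.5,-5,0,0,0,-11,1,9.5,-7.3,0,0,0,-16,1,12.5,-9.6,0,0,0,-21,1,15.5,-11.9,0,0,0,-26,1,18.5,-14.2,0,0,0,-31,1,21.5,-16.5,0,0,0,-36,1,23.2,-17.8,0,0,0,-38.8,1,23.5,-18,0,0,0,-38.8])

```text
clock: 23.33
tool_pos: [552.0, 230.9, 137.1]
tool_rot: [[0.045, 0.999, 0.0], [0.999, -0.045, 0.001], [0.001, 0.0, -1.0]]
contact_force: [0.1, 0.3, -0.1]
width: 1.0
grasp_force: 0.0
```

```bash
python3 - <<'E'
from h import *
d=weigh(8); pickle.dump(d,open('pics/w7.pkl','wb'))
hsv=cv2.cvtColor(d['color'],cv2.COLOR_RGB2HSV); m=cv2.inRange(hsv,(0,0,110),(179,50,255)); m[300:]=0; m[:,:200]=0; m[:,330:]=0
c=max(cv2.findContours(m,cv2.RETR_EXTERNAL,cv2.CHAIN_APPROX_NONE)[0],key=cv2.contourArea)
r=cv2.minAreaRect(ray(d,c[:,0],40)[:,:2].astype(np.float32)); print(r, cv2.boundingRect(c))
to(*r[0],38,87.5)
E
```

```text
F [ 0.27  0.1  -0.21] sd [0.53 0.64 0.35] effort [ 5.100e-01 -3.552e+01 -2.624e+01  2.000e-02 -0.000e+00 -0.000e+00] pos [552.  226.7 137.3] 23.7333 grip 0.0 1.000413371455444
((550.6487426757812, 232.06736755371094), (143.075439453125, 39.53860855102539), 87.30271911621094) (225, 104, 54, 171)
at [552.  226.7 137.3] yaw 87.0 t 23.7333 -> [ 0.53 -0.16  9.93] [-0.01  0.01 -0.5 ]
```

Call:
step_arm(increments=[1,0.5,-0.2,1,0,0,-0.4,1,0.5,-0.2,3,0,0,-0.4,1,0.5,-0.2,5,0,0,-0.4,1,0.5,-0.2,7,0,0,-0.4,1,0.5,-0.2,8.5,0,0,-0.4,1,0.5,-0.2,9.5,0,0,-0.4,1,0.5,-0.2,9.9,0,0,-0.4,1,0.5,-0.2,9.9,0,0,-0.4,1,0.5,-0.2,9.9,0,0,-0.4,1,0.5,-0.2,9.9,0,0,-0.4], newtons=60)

```text
clock: 24.57
tool_pos: [551.0, 233.4, 39.6]
tool_rot: [[0.043, 0.999, 0.002], [0.999, -0.043, 0.001], [0.001, 0.002, -1.0]]
contact_force: [0.8, -0.1, 0.8]
width: 0.998
grasp_force: 0.0
```

Call:
step_arm(increments=[0,0,0,0,0,0,0,0,0,0,0,0,0,0,0,0,0,0,0,0,0,0,0,0,0,0,0,0,0,0,0,0,0,0,0,0,0,0,0,0,0,0,0,0,0,0,0,0,0,0,0,0,0,0,0,0,0,0,0,0,0,0,0,0,0,0,0,0,0,0])

```text
clock: 25.4
tool_pos: [550.7, 233.3, 39.2]
tool_rot: [[0.043, 0.999, 0.001], [0.999, -0.043, 0.0], [0.0, 0.001, -1.0]]
contact_force: [0.4, 0.2, 5.9]
width: 0.454
grasp_force: 63.5
```

Call:
step_arm(increments=[0,0,0,-0.5,0,0,0,0,0,0,-1.5,0,0,0,0,0,0,-3,0,0,0,0,0,0,-5,0,0,0,0,0,0,-7,0,0,0,0,0,0,-8.5,0,0,0,0,0,0,-9.5,0,0,0,0,0,0,-10,0,0,0,0,0,0,-10,0,0,0,0,0,0,-10,0,0,0])

```text
clock: 26.23
tool_pos: [549.4, 233.0, 137.5]
tool_rot: [[0.043, 0.999, -0.002], [0.999, -0.043, -0.0], [-0.0, -0.001, -1.0]]
contact_force: [0.8, 0.2, -2.7]
width: 0.452
grasp_force: 62.7
```

```bash
python3 - <<'E'
from h import *
weigh(4); d=weigh(12)
print(np.array(bot.sense()['tool_rot']).round(3).tolist())
to(502,-123,138,4.2); to(502,-356.5,138,3.3)
E
```

```text
F [-0.3   0.34 -2.73] sd [0.37 0.44 0.35] effort [ 1.000e-02 -3.736e+01 -2.755e+01 -0.000e+00 -0.000e+00 -0.000e+00] pos [549.3 232.9 136.9] 26.4333 grip 62.706806659698486 0.4573501858022222
F [ 0.09  0.11 -2.2 ] sd [0.31 0.42 0.46] effort [  0.   -36.91 -27.26  -0.     0.     0.  ] pos [550.1 233.1 138.4] 27.0333 grip 62.70929217338562 0.4558264106543154
[[0.043, 0.999, 0.0], [0.999, -0.043, 0.0], [0.0, 0.0, -1.0]]
at [550.1 233.1 138.4] yaw 87.52 t 27.0333 -> [-35.79  -3.26   0.04] [ 0.   -0.   83.32]
at [550.1 233.1 138.4] yaw 87.52 t 27.0333 -> [-5.912e+01 -2.250e+00  4.000e-02] [ 0.   -0.   84.22]
```

Bar A weighs about 2.3 N (around 240 g), so it's light too. It goes in the metal tray beside the first bar.

Call:
step_arm(increments=[0,-1.5,-0.1,0,0,0,2,0,-4,-0.2,0,0,0,6,0,-7.5,-0.3,0,0,0,11,0,-11,-0.4,0,0,0,16,0,-14.5,-0.5,0,0,0,21,0,-18,-0.6,0,0,0,26,0,-21.5,-0.7,0,0,0,31,0,-25,-0.8,0,0,0,36,0,-28,-0.9,0,0,0,40,0,-30,-1,0,0,0,42])

```text
clock: 27.87
tool_pos: [526.4, -69.5, 138.6]
tool_rot: [[0.705, 0.709, 0.0], [0.709, -0.705, -0.001], [-0.001, 0.001, -1.0]]
contact_force: [0.8, 0.4, -2.7]
width: 0.453
grasp_force: 62.6
```

```bash
python3 -c "
from h import *
to(504.7,-358,138,3.3)"
```

```text
at [526.4 -69.5 138.6] yaw 45.17 t 27.8667 -> [-21.99  18.8    0.1 ] [8.000e-02 1.000e-02 4.187e+01]
```

Call:
step_arm(increments=[0,-1,0.9,0,0,0,2,0,-3,2.6,0,0,0,6,0,-5.5,4.7,0,0,0,10.5,0,-8.2,7,0,0,0,15.5,0,-11,9.4,0,0,0,21,0,-13.8,11.8,0,0,0,26,0,-16.6,14.2,0,0,0,31.5,0,-19.2,16.4,0,0,0,36.5,0,-21.2,18.1,0,0,0,40.5,0,-22,18.8,0,0,0,41.9])

```text
clock: 28.7
tool_pos: [506.4, -358.6, 138.6]
tool_rot: [[0.998, 0.057, 0.001], [0.057, -0.998, -0.002], [0.001, 0.002, -1.0]]
contact_force: [1.1, -0.5, -2.6]
width: 0.453
grasp_force: 62.6
```

Call:
step_arm(increments=[0,0,0,0.5,0,0,0,0,0,0,1,0,0,0,0,0,0,2,0,0,0,0,0,0,3,0,0,0,0,0,0,4,0,0,0,0,0,0,4,0,0,0,0,0,0,4,0,0,0,0,0,0,4,0,0,0,0,0,0,4,0,0,0,0,0,0,4,0,0,0])

```text
clock: 29.53
tool_pos: [507.5, -355.2, 99.2]
tool_rot: [[0.998, 0.063, 0.001], [0.063, -0.998, -0.001], [0.001, 0.001, -1.0]]
contact_force: [-0.1, 0.4, -2.4]
width: 0.455
grasp_force: 62.6
```

```bash
python3 -c "
from h import *
to(504.7,-358,46,3.3)"
```

```text
at [ 507.5 -355.2   99.2] yaw 3.63 t 29.5333 -> [-0.31  0.26  5.32] [ 0.07 -0.06  0.33]
```

Call:
step_arm(increments=[0,-0.2,0.1,0.5,0,0,0.2,0,-0.3,0.2,1.5,0,0,0.3,0,-0.3,0.2,2.7,0,0,0.3,0,-0.3,0.2,3.8,0,0,0.3,0,-0.3,0.2,4.5,0,0,0.3,0,-0.3,0.2,4.9,0,0,0.3,0,-0.3,0.2,5.2,0,0,0.3,0,-0.3,0.2,5.3,0,0,0.3,0,-0.3,0.2,5.3,0,0,0.3,0,-0.3,0.2,5.3,0,0,0.3])

```text
clock: 30.37
tool_pos: [504.2, -357.0, 47.2]
tool_rot: [[0.998, 0.058, -0.002], [0.058, -0.998, 0.001], [-0.002, -0.001, -1.0]]
contact_force: [-4.7, 4.4, 8.5]
width: 0.458
grasp_force: 63.9
```

Call:
step_arm(increments=[0,0,0,0,0,0,0,0,0,0,0,0,0,0,0,0,0,0.1,0,0,0,0,0,0,0.1,0,0,0,0.6,0,0,0.1,0,0,0,0.6,0,0,0.1,0,0,0,0.6,0,0,0.1,0,0,0,0.6,0,0,0.1,0,0,0,0.6,0,0,0.1,0,0,0,0.6,0,0,0.1,0,0,0])

```text
clock: 31.2
tool_pos: [504.2, -357.0, 44.1]
tool_rot: [[0.998, 0.058, -0.0], [0.058, -0.998, 0.0], [-0.0, -0.0, -1.0]]
contact_force: [0.0, -0.1, -0.1]
width: 0.601
grasp_force: 0.0
```

Call:
step_arm(increments=[0.6,0,0,-0.2,0,0,0,0.6,0,0,-1,0,0,0,0.6,0,0,-2.5,0,0,0,0.6,0,0,-4,0,0,0,0.7,0,0,-6,0,0,0,1,0,0,-8,0,0,0,1,0,0,-9.5,0,0,0,1,0,0,-10.2,0,0,0,1,0,0,-10.2,0,0,0,1,0,0,-10.2,0,0,0])

```text
clock: 32.03
tool_pos: [504.2, -357.0, 146.5]
tool_rot: [[0.998, 0.058, 0.0], [0.058, -0.998, -0.0], [0.0, 0.0, -1.0]]
contact_force: [0.8, -0.0, 0.4]
width: 0.997
grasp_force: 0.0
```

```bash
python3 - <<'E'
from h import *
snap('wrist','w8')
E
```

```text
(no output)
```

View pics/w8.png

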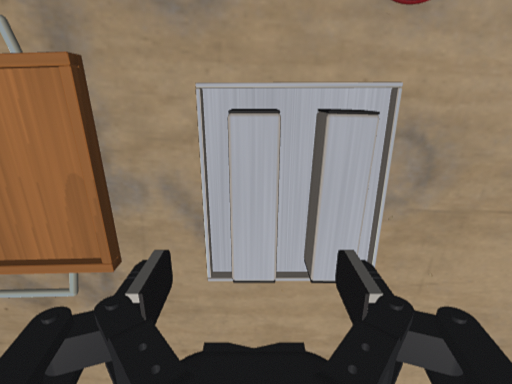

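The wrist view shows both bars flat and side by side in the metal tray, at columns 230..280 and 310..380, with the gripper clear above. I'm handing in.

```bash
python3 -c "
from cell import workorder
print(workorder.job_done())"
```

```text
the job is handed in; nothing more can be done
None
```

The job is handed in, with no verdict returned: both bars weighed under half a kilo (about 400 g and 240 g) and lie flat side by side in the plain metal tray; one mistimed grasp closed the fingers on top of a bar with about 15 N, with no visible effect.

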